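# Find the rocking corner of the jig plate and set its shim

## Robot

A 6-joint arm with a two-finger parallel gripper is mounted at the origin on the work surface. World frame = base frame: x ahead of the robot, y to its left, z up, the work surface at z = 0. Lengths are in m, angles in degrees, forces in N, time in s.
With the tool pointing down it reaches from about 0.225 to 0.725 m from the base axis. Payload 3.1 kg.
Tool frame: the origin (TCP) lies between the finger pads; the fingertips stand 8 mm ahead of it and the grasp point (between the pads) lies 11 mm behind it (r.nose_length is the distance from the TCP to the fingertips, in m); z points along the fingers, y is the line along which they close (so a half turn about z gives the same grasp; the last joint's range is limited). The gripper opens to 85 mm and grips with 20 to 120 N. Pads are 22 mm wide; open, the fingers measure 114 mm over their backs; the gripper's body (76 mm by 85 mm) begins 54 mm behind the grasp point. The pads swing forward as they close: fully open they stand 13 mm farther back than shut.
Start: joints at [58.453, 2.75, 5.684, 92.934, 0, 82.678], TCP at [0.215, 0.479, 0.239] pointing down, gripper open.
Joint ranges: [-166.93, 166.93], [-56.73, 111.36], [-69.38, 81.34], [-121.58, 131.49], [-85.45, 84.26], [-180, 180]. Speed limits (degrees/s): [159.86, 159.86, 180, 180, 180, 180].

## Interface

Orientations are given as [roll, pitch, yaw] about the fixed x, y, z axes, in that order (R = Rz(yaw) Ry(pitch) Rx(roll)).
In Python, from plant import r, viewer gives the robot as it stands. The module is installed in compiled form; this text tells all that it offers.
- The arm moves only by the shell command python3 -m handwheel 'ROWS'. ROWS is JSON, a list of rows, each an object with "xyz": the shift along the tool's x, y, z normalised to -1 to 1, where 1 is 40 cm, a list of three; "delta_rot": the turn, a rotation vector about the tool's x, y, z normalised to -1 to 1, where 1 is 45 degrees, a list of three; "hand": the gripper's target within -1 to 1 (shut at 1, half-way at 0, fully open at -1). A call has exactly 10 rows; each row is the pose to reach, as a shift and turn from the pose commanded when the call began, along the tool's axes at that moment; what a row does not reach only later rows make up. A row lasts 1/8 s, in which the tool goes at most 62.5 mm and 10.7 degrees, less where a joint would pass 70% of its speed; a pose out of reach is approached as far as the arm can. A call with a number of a shift or a turn outside -1 to 1 is refused whole. A call with a gripper value outside its range is refused whole. The fingers move at their own pace and stop on an object; the grip force is fixed at half the most. Time passes only in rows, so rows that repeat a pose let the fingers close, or fill a call up. It gives the time, the measured TCP pose, the force, the opening and the grip force at its end, in the units of the state.
- r.sense(): the state, without advancing time (a new reading comes with each control period).
- viewer.get_image(name): name is "scene" or "top" or "wrist"; returns (picture, depth): 480x640x3 uint8, red, green, blue; 480x640 float32, m along the optical axis (not along the pixel's ray), 0 where there is no reading.
- viewer.camera_model(name): a dict with "vertical_fov" (degrees; the focal length in pixels is half the picture's height over the tangent of half this angle, whatever the lens; pixels are square), "cx", "cy" (the principal point, pixels), "dist" ([k1, k2, p1, p2, k3] as OpenCV has them; the pictures are not rectified), "R" (3x3) and "t" (3): a world point X has camera coordinates R X + t; the wrist camera has in their place "hand_eye" (4x4, takes a point from camera to tool coordinates, whose origin is the TCP and whose axes are the flange's). Camera axes: x right, y down, z forward; pixel columns grow to the right and rows downward; lengths in m; the calibration is good to about 2 mm. A picture is of the moment at which its call begins: read the wrist's pose just before it. camera_model takes no time and is no camera call.
- r.sign_off(): hands the job in; it is judged then, once.
The state is a dict: "time": time; "joint_positions": joint angles; "joint_velocities": joint speeds; "tau": joint torques, N m; "tcp_pos": TCP position; "ee_rot": TCP orientation; "force": force on the tool from outside, world axes, zero at the start; "ft_torque": the same for the moment, N m; "finger_gap": finger opening in m; "finger_force": force on a finger pad.
Only numpy, scipy, OpenCV 4.12 (cv2) and the standard library are available. Lean on these libraries where they do the work, as an engineer would, in place of code of your own. Each camera call takes 0.05 s, during which the arm holds its last target. There are 200 camera calls.

## Task

One corner of the jig plate on the watchmaker's bench rocks: press down on the corners with a fingertip, one after another, until you find the one that gives way and sinks. Then press that corner's tip-in shim flat onto its rest, so that it bears the corner and the plate is level again. Only press: do not lift or shove the plate, leave the other three shims standing and the other things on the bench where they are, and finish clear of everything.

Things in the scene. Friction and masses are not known exactly. Their poses are not given: they have to be found in the camera images.
- plate: loose aluminium jig plate, 170 x 190 x 10 mm (x, y, z), 1.6 kg with the round holder (72 mm wide, 47 mm high) fixed on its middle, resting on 4 feet hidden under its corners. Origin: middle of its underside, 28 mm above the bench; x points away from the robot. One foot, drawn at random, gives way at about 3 N: its corner sinks 5 mm and stays down (plate leans 0.055 rad); until then it looks level
- corner_near_left (a point): place to press on the near-left corner of the plate: on its top face, right over that corner's foot, 60 mm in x and 68 mm in y from the plate's middle; 38 mm above the bench when level (names as seen by the robot: near = its side, left = its +y)
- corner_far_left (a point): place to press on the far-left corner of the plate: on its top face, right over that corner's foot, 60 mm in x and 68 mm in y from the plate's middle; 38 mm above the bench when level (names as seen by the robot: near = its side, left = its +y)
- corner_near_right (a point): place to press on the near-right corner of the plate: on its top face, right over that corner's foot, 60 mm in x and 68 mm in y from the plate's middle; 38 mm above the bench when level (names as seen by the robot: near = its side, left = its +y)
- corner_far_right (a point): place to press on the far-right corner of the plate: on its top face, right over that corner's foot, 60 mm in x and 68 mm in y from the plate's middle; 38 mm above the bench when level (names as seen by the robot: near = its side, left = its +y)
- shim_near_left (a joint): tip-in shim at the near-left corner: a stiff-hinged steel leaf 24 mm wide, 3 mm thick, hinge 10 mm outside the plate's y edge and parallel to its x. Value: angle of the outer tab above level, rad; 0 = flat on its rest (a stop), starts 0.38 to 0.52, at most 0.6. Stays where left; about 2 to 3 N on the tab moves it. Going flat, its inner toe lifts the sunk corner to level and bears it
- shim_far_left (a joint): tip-in shim at the far-left corner: a stiff-hinged steel leaf 24 mm wide, 3 mm thick, hinge 10 mm outside the plate's y edge and parallel to its x. Value: angle of the outer tab above level, rad; 0 = flat on its rest (a stop), starts 0.38 to 0.52, at most 0.6. Stays where left; about 2 to 3 N on the tab moves it. Going flat, its inner toe lifts the sunk corner to level and bears it
- shim_near_right (a joint): tip-in shim at the near-right corner: a stiff-hinged steel leaf 24 mm wide, 3 mm thick, hinge 10 mm outside the plate's y edge and parallel to its x. Value: angle of the outer tab above level, rad; 0 = flat on its rest (a stop), starts 0.38 to 0.52, at most 0.6. Stays where left; about 2 to 3 N on the tab moves it. Going flat, its inner toe lifts the sunk corner to level and bears it
- shim_far_right (a joint): tip-in shim at the far-right corner: a stiff-hinged steel leaf 24 mm wide, 3 mm thick, hinge 10 mm outside the plate's y edge and parallel to its x. Value: angle of the outer tab above level, rad; 0 = flat on its rest (a stop), starts 0.38 to 0.52, at most 0.6. Stays where left; about 2 to 3 N on the tab moves it. Going flat, its inner toe lifts the sunk corner to level and bears it
- tab_near_left (a point): place to press on the shim at the near-left corner: top of its outer tab, 34 mm out from the hinge line (the tab ends 11 mm farther out); 24 mm above the bench when flat, up to 42 mm when standing; it moves outward up to 5 mm as it goes down
- tab_far_left (a point): place to press on the shim at the far-left corner: top of its outer tab, 34 mm out from the hinge line (the tab ends 11 mm farther out); 24 mm above the bench when flat, up to 42 mm when standing; it moves outward up to 5 mm as it goes down
- tab_near_right (a point): place to press on the shim at the near-right corner: top of its outer tab, 34 mm out from the hinge line (the tab ends 11 mm farther out); 24 mm above the bench when flat, up to 42 mm when standing; it moves outward up to 5 mm as it goes down
- tab_far_right (a point): place to press on the shim at the far-right corner: top of its outer tab, 34 mm out from the hinge line (the tab ends 11 mm farther out); 24 mm above the bench when flat, up to 42 mm when standing; it moves outward up to 5 mm as it goes down
- loupe: black eye loupe, a truncated cone 34 mm wide at the foot and 34 mm high, standing on the grey bed between the two left shims; a bystander to leave alone. Origin: centre of its underside
- weight: small brass weight, 28 mm wide, 38 mm high, standing on the grey bed between the two right shims; a bystander to leave alone. Origin: centre of its underside
- oil: amber oil bottle, 28 mm wide, 58 mm high, beyond the bed; a bystander to leave alone. Origin: centre of its underside
- driver: small screwdriver, 120 mm long, lying on the bench between robot and bed; a bystander to leave alone. Origin: about the middle of its length
- dome: clear dust cover with a knob, 56 mm wide, 48 mm high, left of the bed; a bystander to leave alone. Origin: centre of its underside
- bezel: steel bezel ring, 44 mm across, 10 mm high, lying right of the bed; a bystander to leave alone. Origin: centre of its underside
- spool: green spool, 32 mm wide, 34 mm high, beyond the bed; a bystander to leave alone. Origin: centre of its underside

How it is judged (in metres and radians):
On the way, in this order (a step that is already met when the one before it is completed fails the run):
1. the rocking corner has been pressed down, so that the plate leans over it (angle between plate's own z axis and vertical above 0.03 rad and height (world z) of any of corner_near_left, corner_far_left, corner_near_right, corner_far_right below 0.035 m and value of joint each of shim_near_left, shim_far_left, shim_near_right, shim_far_right above 0.28 rad), for 0.2 s.
2. one shim is flat, the others stand, and the plate is level (((value of joint shim_near_left below 0.06 rad and value of joint each of shim_far_left, shim_near_right, shim_far_right above 0.28 rad) or (value of joint shim_far_left below 0.06 rad and value of joint each of shim_near_left, shim_near_right, shim_far_right above 0.28 rad) or (value of joint shim_near_right below 0.06 rad and value of joint each of shim_near_left, shim_far_left, shim_far_right above 0.28 rad) or (value of joint shim_far_right below 0.06 rad and value of joint each of shim_near_left, shim_far_left, shim_near_right above 0.28 rad)) and angle between plate's own z axis and vertical below 0.022 rad), for 0.2 s.
At the end, for the whole second after the job is handed in: Exactly one shim is flat (below 0.06 rad) and bears the corner that sank, so that the plate is level (within 0.022 rad) and at rest within 12 mm of where it began; the other three shims still stand (above 0.28 rad) (all of step 2 and distance of plate from where it was at the start of the episode below 0.012 m and linear speed of plate below 0.02 m/s); the robot touches nothing.
It fails at once if the plate is lifted (its middle more than 8 mm up) or shoved more than 20 mm (height (world z) of plate above 0.036 m or distance of plate from where it was at the start of the episode above 0.02 m).
It fails at once if a bystander is moved more than 25 mm (distance of any of loupe, weight, oil, driver, dome, bezel, spool from where it was at the start of the episode above 0.025 m).
It also fails if it takes over 51 s, if anything falls off the work surface, if the arm or the gripper's body presses on something with over 40 N, if the wrist force passes 120 N, or if a joint passes its speed limit or range.

## Working session

There is one attempt and no reset: what is moved stays moved. The work goes in short steps, Python scripts to look and compute and a shell command to move; the robot and the scene stay as the last step left them, time stands still between calls to the robot, and variables do not carry over. Pictures are saved under pics/ and viewed, at most 10 in all, crops included, and the job is handed in when it is done.

```bash
mkdir -p pics; cat > h.py <<'E'
import numpy as np,cv2
from plant import r,viewer
from scipy.spatial.transform import Rotation as Ro
def grab(n,f):
    s=r.sense(); im,d=viewer.get_image(n); cv2.imwrite(f'pics/{f}.png',im[:,:,::-1]); np.save(f'pics/{f}.npy',d); return s,im,d
def world(n,d,px,s=None):
    m=viewer.camera_model(n); f=240/np.tan(np.radians(m['vertical_fov'])/2)
    K=np.array([[f,0,m['cx']],[0,f,m['cy']],[0,0,1.]])
    out=[]
    for u,v in px:
        a=cv2.undistortPoints(np.array([[[u,v]]],float),K,np.array(m['dist'],float))[0,0]
        p=d[max(0,int(v)-1):int(v)+2,max(0,int(u)-1):int(u)+2]; z=np.median(p[p>0]) if (p>0).any() else np.nan
        c=np.array([a[0]*z,a[1]*z,z])
        if n=='wrist':
            H=np.array(m['hand_eye']); c=H[:3,:3]@c+H[:3,3]
            out.append(Ro.from_euler('xyz',s['ee_rot'],degrees=True).as_matrix()@c+s['tcp_pos'])
        else: out.append(np.array(m['R']).T@(c-np.array(m['t'])))
    return np.array(out)
E
python3 - <<'E'
from h import *
s,_,_=grab('top','top0'); print(s); print(viewer.camera_model('top'))
E
```

```text
{'time': 0.0, 'joint_positions': array([ 5.84519000e+01,  2.79247226e+00,  5.59036177e+00,  9.29350139e+01,
       -1.13363607e-03,  8.26761634e+01]), 'joint_velocities': array([-0.01424916,  0.06073352,  0.08597096, -0.05210198,  0.05012548,
        0.00723537]), 'tau': array([-1.60492906e-03, -3.38779020e+01,  3.20016932e+01,  2.04055547e-02,
       -2.56551448e-04, -8.08421916e-07]), 'tcp_pos': array([0.21511899, 0.47823358, 0.23811004]), 'ee_rot': array([-1.79863850e+02, -1.63558377e-02,  1.55775718e+02]), 'force': array([0.59442722, 0.70400198, 0.40556317]), 'ft_torque': array([-0.02202152, -0.01153546,  0.04174835]), 'finger_force': 0.0, 'finger_gap': 0.08571813084306752}
{'vertical_fov': 53.16216688610173, 'cx': 315.61866383673976, 'cy': 238.4414952890752, 'dist': array([-0.01106053,  0.        ,  0.        ,  0.        ,  0.        ]), 'R': array([[-0.00455819, -0.99996013,  0.00767863],
       [-0.98622078,  0.00322544, -0.16540307],
       [ 0.16537171, -0.00832676, -0.98619616]]), 't': array([0.05857698, 0.57228491, 0.66619728])}
```

View pics/top0.png

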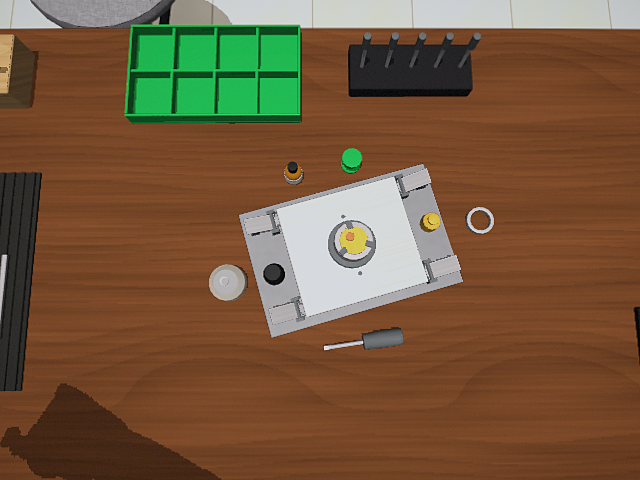

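The top view shows the plate turned about 16°, with corners near (277,211), (396,178), (427,283) and (305,317). The shims are at its left and right ends. I'll enlarge it to read the corners.

```bash
python3 - <<'E'
import cv2
i=cv2.imread('pics/top0.png')[155:345,225:475]; cv2.imwrite('pics/c0.png',cv2.resize(i,None,fx=3.2,fy=3.1579,interpolation=cv2.INTER_CUBIC))
E
```

```text
(no output)
```

View pics/c0.png

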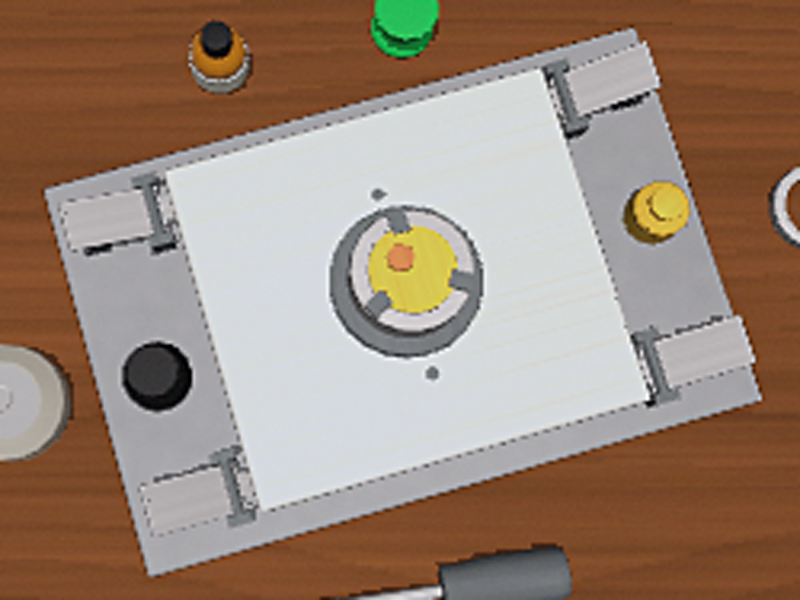

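```bash
cat >> h.py <<'E'
def plane(n,px,z0):
    m=viewer.camera_model(n); f=240/np.tan(np.radians(m['vertical_fov'])/2)
    K=np.array([[f,0,m['cx']],[0,f,m['cy']],[0,0,1.]]); R=np.array(m['R']);t=np.array(m['t'])
    a=cv2.undistortPoints(np.array(px,float).reshape(-1,1,2),K,np.array(m['dist'],float))[:,0]
    C=-R.T@t; D=np.c_[a,np.ones(len(a))]@R
    return C+D*((z0-C[2])/D[:,2])[:,None]
E
python3 - <<'E'
from h import *
c=np.array([[166,170],[545,70],[648,402],[262,510]],float); px=c/[3.2,3.1579]+[225,155]
P=plane('top',px,.038); print(P.round(4)); d=np.load('pics/top0.npy'); print(world('top',d,px+[[6,6],[-6,6],[-6,-6],[6,-6]]).round(4))
m=P.mean(0)[:2]; print(m,[np.linalg.norm(P[i]-P[(i+1)%4]) for i in range(4)])
ex=(P[0]+P[1]-P[2]-P[3])[:2]; ey=(P[0]+P[3]-P[1]-P[2])[:2]
th=np.arctan2(ex[1],ex[0]); th2=np.arctan2(-ey[0],ey[1]); print(np.degrees([th,th2])); th=(th+th2)/2
A=np.array([[np.cos(th),-np.sin(th)],[np.sin(th),np.cos(th)]])
s=r.sense(); T=Ro.from_euler('xyz',s['ee_rot'],degrees=True).as_matrix()
for n,a,b in [('nl',-60,68),('fl',60,68),('nr',-60,-68),('fr',60,-68),('tnl',-60,136),('tfl',60,136),('tnr',-60,-136),('tfr',60,-136)]:
    w=m+A@np.array([a,b])/1000; print(n,w.round(4),'tool shift',(T.T@(np.r_[w,.12]-s['tcp_pos'])/.4).round(4))
print('nose',r.nose_length)
E
```

```text
[[ 0.62    0.115   0.038 ]
 [ 0.6696 -0.0672  0.038 ]
 [ 0.5073 -0.11    0.038 ]
 [ 0.458   0.0696  0.038 ]]
[[ 0.6107  0.1059  0.0378]
 [ 0.6602 -0.0577  0.0376]
 [ 0.5163 -0.1013  0.0385]
 [ 0.4667  0.0608  0.0362]]
[0.56372224 0.0018672 ] [np.float64(0.1888636757119905), np.float64(0.16779151908360956), np.float64(0.18628240208062918), np.float64(0.16828852563592755)]
[15.21947005 15.29874643]
nl [0.4879 0.0517] tool shift [-1.0596 -0.692   0.2966]
fl [0.6037 0.0833] tool shift [-1.2912 -0.5012  0.2961]
nr [ 0.5237 -0.0795] tool shift [-1.2758 -0.9544  0.2972]
fr [ 0.6395 -0.0479] tool shift [-1.5073 -0.7636  0.2967]
tnl [0.47   0.1173] tool shift [-0.9515 -0.5608  0.2964]
tfl [0.5858 0.1489] tool shift [-1.1831 -0.37    0.2958]
tnr [ 0.5416 -0.1451] tool shift [-1.3839 -1.0856  0.2975]
tfr [ 0.6574 -0.1135] tool shift [-1.6154 -0.8949  0.2969]
nose 0.008
```

```bash
python3 -m handwheel '[{"xyz":[-0.1,-0.07,0],"delta_rot":[0,0,-0.15],"hand":1},{"xyz":[-0.2,-0.15,0.02],"delta_rot":[0,0,-0.3],"hand":1},{"xyz":[-0.3,-0.22,0.05],"delta_rot":[0,0,-0.45],"hand":1},{"xyz":[-0.42,-0.3,0.08],"delta_rot":[0,0,-0.6],"hand":1},{"xyz":[-0.54,-0.38,0.1],"delta_rot":[0,0,-0.75],"hand":1},{"xyz":[-0.66,-0.45,0.12],"delta_rot":[0,0,-0.878],"hand":1},{"xyz":[-0.78,-0.53,0.12],"delta_rot":[0,0,-0.878],"hand":1},{"xyz":[-0.9,-0.6,0.12],"delta_rot":[0,0,-0.878],"hand":1},{"xyz":[-1,-0.69,0.12],"delta_rot":[0,0,-0.878],"hand":1},{"xyz":[-1,-0.69,0.12],"delta_rot":[0,0,-0.878],"hand":1}]'
cat > go.py <<'E'
from h import *
M=np.array([.5637,.0019]); th=np.radians(15.26); A=np.array([[np.cos(th),-np.sin(th)],[np.sin(th),np.cos(th)]])
def st():
    s=r.sense(); T=Ro.from_euler('xyz',s['ee_rot'],degrees=True).as_matrix()
    print(s['time'],s['tcp_pos'].round(4),s['ee_rot'].round(2),s['force'].round(2),s['finger_gap'])
    for n,a,b in [('nl',-60,68),('fl',60,68),('nr',-60,-68),('fr',60,-68),('tnl',-60,136),('tfl',60,136),('tnr',-60,-136),('tfr',60,-136)]:
        w=M+A@np.array([a,b])/1000; print(n,(T.T@(np.r_[w,.046]-s['tcp_pos'])/.4).round(4))
if __name__=='__main__': st()
E
python3 go.py; python3 -c "
from h import *
grab('wrist','w1')"
```

```text
time: 1.3
tcp_pos: [0.4676, 0.0597, 0.1902]
ee_rot: [-180.0, -0.1, -165.1]
force: [-0.2, 0.0, 0.3]
finger_gap: 0.0004
finger_force: 0.0
1.3 [0.4676 0.0597 0.1902] [-1.7998e+02 -1.0000e-01 -1.6507e+02] [-0.24  0.02  0.27] 0.0004062892638178936
nl [-0.0445 -0.0324  0.3605]
fl [-0.3445 -0.0306  0.3599]
nr [-0.0464 -0.3723  0.3606]
fr [-0.3464 -0.3706  0.36  ]
tnl [-0.0435  0.1376  0.3604]
tfl [-0.3435  0.1394  0.3599]
tnr [-0.0474 -0.5423  0.3606]
tfr [-0.3474 -0.5406  0.3601]
```

View pics/w1.png

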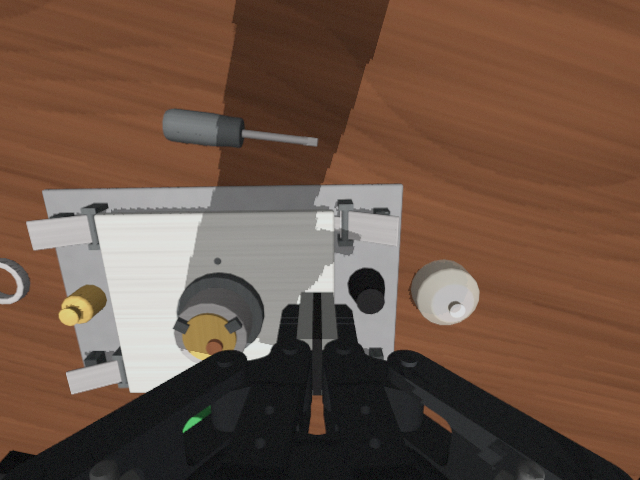

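```bash
python3 -m handwheel '[{"xyz":[-0.0445,-0.0324,0.12],"delta_rot":[0,0,0],"hand":1},{"xyz":[-0.0445,-0.0324,0.24],"delta_rot":[0,0,0],"hand":1},{"xyz":[-0.0445,-0.0324,0.32],"delta_rot":[0,0,0],"hand":1},{"xyz":[-0.0445,-0.0324,0.345],"delta_rot":[0,0,0],"hand":1},{"xyz":[-0.0445,-0.0324,0.352],"delta_rot":[0,0,0],"hand":1},{"xyz":[-0.0445,-0.0324,0.356],"delta_rot":[0,0,0],"hand":1},{"xyz":[-0.0445,-0.0324,0.36],"delta_rot":[0,0,0],"hand":1},{"xyz":[-0.0445,-0.0324,0.363],"delta_rot":[0,0,0],"hand":1},{"xyz":[-0.0445,-0.0324,0.363],"delta_rot":[0,0,0],"hand":1},{"xyz":[-0.0445,-0.0324,0.363],"delta_rot":[0,0,0],"hand":1}]'
python3 go.py
```

```text
time: 2.6
tcp_pos: [0.4876, 0.0551, 0.0462]
ee_rot: [-180.0, 0.0, -164.7]
force: [0.4, -0.2, 0.0]
finger_gap: 0.0003
finger_force: 0.0
2.6 [0.4876 0.0551 0.0462] [-1.8000e+02  1.0000e-02 -1.6472e+02] [ 0.42 -0.24  0.03] 0.0002730597676889326
nl [ 0.0015 -0.0083  0.0006]
fl [-0.2985 -0.0084  0.0006]
nr [ 0.0017 -0.3483  0.0006]
fr [-0.2983 -0.3484  0.0007]
tnl [0.0015 0.1617 0.0006]
tfl [-0.2985  0.1616  0.0006]
tnr [ 0.0017 -0.5183  0.0006]
tfr [-0.2983 -0.5184  0.0007]
```

```bash
python3 -m handwheel '[{"xyz":[0,-0.008,0],"delta_rot":[0,0,0],"hand":1},{"xyz":[0,-0.008,0.002],"delta_rot":[0,0,0],"hand":1},{"xyz":[0,-0.008,0.0035],"delta_rot":[0,0,0],"hand":1},{"xyz":[0,-0.008,0.005],"delta_rot":[0,0,0],"hand":1},{"xyz":[0,-0.008,0.006],"delta_rot":[0,0,0],"hand":1},{"xyz":[0,-0.008,0.007],"delta_rot":[0,0,0],"hand":1},{"xyz":[0,-0.008,0.0075],"delta_rot":[0,0,0],"hand":1},{"xyz":[0,-0.008,0.0075],"delta_rot":[0,0,0],"hand":1},{"xyz":[0,-0.008,0.0075],"delta_rot":[0,0,0],"hand":1},{"xyz":[0,-0.008,0.0075],"delta_rot":[0,0,0],"hand":1}]'
```

```text
time: 3.85
tcp_pos: [0.4887, 0.0518, 0.045]
ee_rot: [-179.9, 0.0, -164.7]
force: [-3.9, -0.9, 9.5]
finger_gap: 0.0002
finger_force: 4.8
```

```bash
python3 -m handwheel '[{"xyz":[0,0,-0.08],"delta_rot":[0,0,0],"hand":1},{"xyz":[0,-0.1,-0.15],"delta_rot":[0,0,0],"hand":1},{"xyz":[0,-0.24,-0.15],"delta_rot":[0,0,0],"hand":1},{"xyz":[0,-0.34,-0.15],"delta_rot":[0,0,0],"hand":1},{"xyz":[0,-0.34,-0.09],"delta_rot":[0,0,0],"hand":1},{"xyz":[0,-0.34,-0.04],"delta_rot":[0,0,0],"hand":1},{"xyz":[0,-0.34,-0.02],"delta_rot":[0,0,0],"hand":1},{"xyz":[0,-0.34,-0.01],"delta_rot":[0,0,0],"hand":1},{"xyz":[0,-0.34,-0.004],"delta_rot":[0,0,0],"hand":1},{"xyz":[0,-0.34,-0.002],"delta_rot":[0,0,0],"hand":1}]'
python3 -m handwheel '[{"xyz":[0,0,0],"delta_rot":[0,0,0],"hand":1},{"xyz":[0,0,0.001],"delta_rot":[0,0,0],"hand":1},{"xyz":[0,0,0.002],"delta_rot":[0,0,0],"hand":1},{"xyz":[0,0,0.002],"delta_rot":[0,0,0],"hand":1},{"xyz":[0,0,0.002],"delta_rot":[0,0,0],"hand":1},{"xyz":[0,0,0.002],"delta_rot":[0,0,0],"hand":1},{"xyz":[0,0,0.002],"delta_rot":[0,0,0],"hand":1},{"xyz":[0,0,0.002],"delta_rot":[0,0,0],"hand":1},{"xyz":[0,0,0.002],"delta_rot":[0,0,0],"hand":1},{"xyz":[0,0,0.002],"delta_rot":[0,0,0],"hand":1}]'; python3 go.py
```

```text
time: 5.1
tcp_pos: [0.5248, -0.0791, 0.045]
ee_rot: [-180.0, 0.1, -164.7]
force: [-1.9, 0.4, 3.3]
finger_gap: 0.0002
finger_force: 1.6
time: 6.35
tcp_pos: [0.5246, -0.0792, 0.0432]
ee_rot: [-180.0, 0.0, -164.7]
force: [0.8, -0.5, 3.6]
finger_gap: 0.0003
finger_force: 1.6
6.35 [ 0.5246 -0.0792  0.0432] [-1.7998e+02  4.0000e-02 -1.6471e+02] [ 0.76 -0.48  3.59] 0.00031111120184236334
nl [ 0.0021  0.3399 -0.007 ]
fl [-0.2979  0.3398 -0.0068]
nr [ 0.0022 -0.0001 -0.0069]
fr [-2.978e-01 -2.000e-04 -6.700e-03]
tnl [ 0.002   0.5099 -0.007 ]
tfl [-0.298   0.5098 -0.0068]
tnr [ 0.0023 -0.1701 -0.0068]
tfr [-0.2977 -0.1702 -0.0066]
```

The near-right corner is giving, so I'll press on.

```bash
python3 -m handwheel '[{"xyz":[0,0,0.003],"delta_rot":[0,0,0],"hand":1},{"xyz":[0,0,0.006],"delta_rot":[0,0,0],"hand":1},{"xyz":[0,0,0.009],"delta_rot":[0,0,0],"hand":1},{"xyz":[0,0,0.01],"delta_rot":[0,0,0],"hand":1},{"xyz":[0,0,0.01],"delta_rot":[0,0,0],"hand":1},{"xyz":[0,0,0.01],"delta_rot":[0,0,0],"hand":1},{"xyz":[0,0,0.01],"delta_rot":[0,0,0],"hand":1},{"xyz":[0,0,0.01],"delta_rot":[0,0,0],"hand":1},{"xyz":[0,0,0.01],"delta_rot":[0,0,0],"hand":1},{"xyz":[0,0,0.01],"delta_rot":[0,0,0],"hand":1}]'; python3 go.py|head -1
```

```text
time: 7.6
tcp_pos: [0.5245, -0.0794, 0.0406]
ee_rot: [-179.9, 0.0, -164.7]
force: [-2.1, -0.2, 9.2]
finger_gap: -0.0
finger_force: 4.7
7.6 [ 0.5245 -0.0794  0.0406] [-1.7995e+02  4.0000e-02 -1.6472e+02] [-2.1  -0.15  9.15] -2.7607564278105507e-06
```

```bash
python3 -m handwheel '[{"xyz":[0,0,-0.08],"delta_rot":[0,0,0],"hand":1},{"xyz":[0,0,-0.18],"delta_rot":[0,0,0],"hand":1},{"xyz":[0.1,-0.05,-0.25],"delta_rot":[0,0,0],"hand":1},{"xyz":[0.2,-0.1,-0.25],"delta_rot":[0,0,0],"hand":1},{"xyz":[0.25,-0.17,-0.25],"delta_rot":[0,0,0],"hand":1},{"xyz":[0.25,-0.17,-0.25],"delta_rot":[0,0,0],"hand":1},{"xyz":[0.25,-0.17,-0.25],"delta_rot":[0,0,0],"hand":1},{"xyz":[0.25,-0.17,-0.25],"delta_rot":[0,0,0],"hand":1},{"xyz":[0.25,-0.17,-0.25],"delta_rot":[0,0,0],"hand":1},{"xyz":[0.25,-0.17,-0.25],"delta_rot":[0,0,0],"hand":1}]'; python3 - <<'E'
from h import *
import go; go.st()
s,im,d=grab('wrist','w2'); 
s2,i2,d2=grab('top','t2')
c=np.array([[166,170],[545,70],[648,402],[262,510]],float); px=c/[3.2,3.1579]+[225,155]+np.array([[6,6],[-6,6],[-6,-6],[6,-6]])
print(world('top',d2,px).round(4))
E
```

```text
time: 8.85
tcp_pos: [0.4459, -0.1706, 0.1391]
ee_rot: [180.0, -0.0, -164.7]
force: [-0.2, -0.0, 0.3]
finger_gap: 0.0001
finger_force: 0.0
8.85 [ 0.4459 -0.1706  0.1391] [ 179.99   -0.   -164.66] [-0.25 -0.02  0.25] 5.0827645026160454e-05
nl [-0.2483  0.5082  0.2327]
fl [-0.5483  0.5078  0.2327]
nr [-0.2478  0.1682  0.2327]
fr [-0.5478  0.1678  0.2327]
tnl [-0.2486  0.6782  0.2327]
tfl [-0.5486  0.6778  0.2327]
tnr [-0.2476 -0.0018  0.2327]
tfr [-0.5476 -0.0022  0.2326]
[[ 0.6095  0.1055  0.043 ]
 [ 0.6604 -0.0578  0.0367]
 [ 0.5169 -0.1029  0.0315]
 [ 0.4666  0.0608  0.0371]]
```

View pics/w2.png

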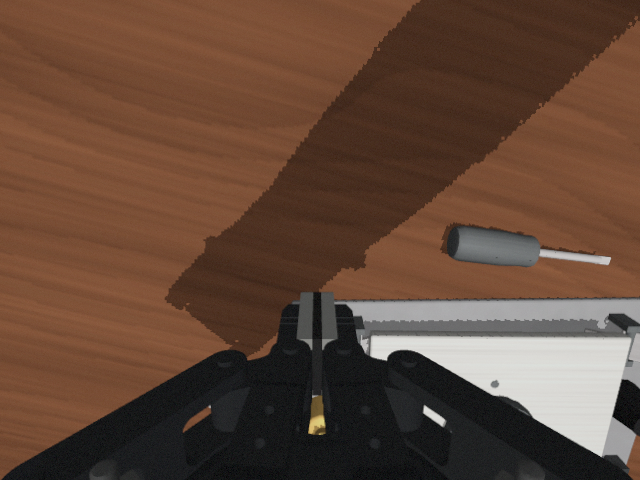

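View pics/t2.png

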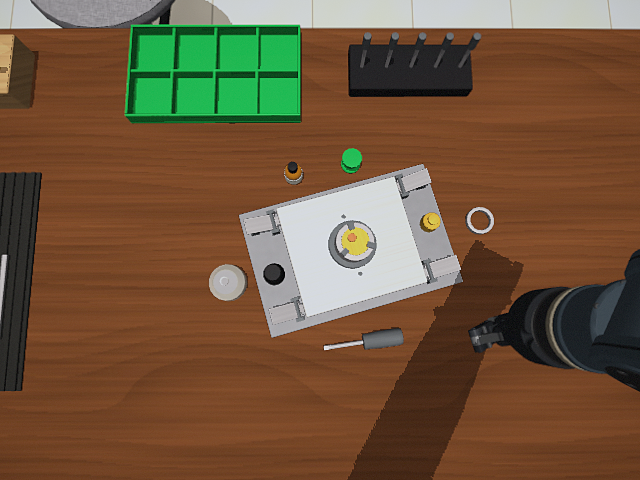

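The top view and depth show the near-right corner sunk by about 6 mm, with the plate leaning over it. The near-right tab is at about (443,267) and the rest is undisturbed. Next I'll check the tab's position and go down on it.

```bash
python3 - <<'E'
from h import *
import go
px=np.array([[660,368],[750,343],[728,349],[705,354]])/[3.2,3.1579]+[225,155]
W=world('top',np.load('pics/t2.npy'),px); print(W.round(4)); print(((W[:,:2]-go.M)@go.A*1000).round(1))
E
python3 -m handwheel '[{"xyz":[-0.1,0,0],"delta_rot":[0,0,0],"hand":1},{"xyz":[-0.2,-0.002,0.03],"delta_rot":[0,0,0],"hand":1},{"xyz":[-0.248,-0.002,0.1],"delta_rot":[0,0,0],"hand":1},{"xyz":[-0.248,-0.002,0.17],"delta_rot":[0,0,0],"hand":1},{"xyz":[-0.248,-0.002,0.18],"delta_rot":[0,0,0],"hand":1},{"xyz":[-0.248,-0.002,0.18],"delta_rot":[0,0,0],"hand":1},{"xyz":[-0.248,-0.002,0.18],"delta_rot":[0,0,0],"hand":1},{"xyz":[-0.248,-0.002,0.18],"delta_rot":[0,0,0],"hand":1},{"xyz":[-0.248,-0.002,0.18],"delta_rot":[0,0,0],"hand":1},{"xyz":[-0.248,-0.002,0.18],"delta_rot":[0,0,0],"hand":1}]'
```

```text
[[ 0.5246 -0.1194  0.0255]
 [ 0.5392 -0.1705  0.0016]
 [ 0.5322 -0.1484  0.0388]
 [ 0.5302 -0.1384  0.0354]]
[[ -69.7 -106.8]
 [ -69.  -159.8]
 [ -69.9 -136.7]
 [ -69.2 -126.6]]
time: 10.2
tcp_pos: [0.5418, -0.1458, 0.0675]
ee_rot: [-180.0, 0.0, -164.7]
force: [0.2, 0.1, -0.2]
finger_gap: 0.0001
finger_force: 0.0
```

```bash
python3 - <<'E'
from h import *
import go
d=np.load('pics/t2.npy')
v,u=np.mgrid[225:300,410:470]; q=np.c_[u.ravel(),v.ravel()]
W=world('top',d,q); L=(W[:,:2]-go.M)@go.A*1000; z=W[:,2]*1000
k=(L[:,1]<-110)&(L[:,1]>-165)&(L[:,0]<-40)&(z>22)
print(k.sum())
for a in range(-110,-160,-6):
    j=k&(L[:,1]<a)&(L[:,1]>a-6)
    if j.any(): print(a,L[j,0].min().round(1),L[j,0].max().round(1),np.median(z[j]).round(1))
px=np.array([[185,500],[105,220],[615,80],[705,354]])/[3.2,3.1579]+[225,155]
W=world('top',d,px);print(((W[:,:2]-go.M)@go.A*1000).round(1))
E
```

```text
431
-110 -82.4 -52.3 27.8
-116 -79.1 -55.4 30.9
-122 -78.9 -55.6 33.7
-128 -79.1 -55.4 36.3
-134 -79.2 -55.2 39.3
-140 -79.0 -55.5 41.8
-146 -75.1 -61.0 41.0
[[ -70.3  126. ]
 [  68.8  128.6]
 [  70.9 -126.6]
 [ -69.2 -126.6]]
```

The depth strip puts the tab centre at plate x = -67, so I'll shift 7 mm towards the robot and press.

```bash
python3 -m handwheel '[{"xyz":[0.018,0.005,0],"delta_rot":[0,0,0],"hand":1},{"xyz":[0.018,0.005,0.02],"delta_rot":[0,0,0],"hand":1},{"xyz":[0.018,0.005,0.035],"delta_rot":[0,0,0],"hand":1},{"xyz":[0.018,0.005,0.043],"delta_rot":[0,0,0],"hand":1},{"xyz":[0.018,0.005,0.051],"delta_rot":[0,0,0],"hand":1},{"xyz":[0.018,0.005,0.059],"delta_rot":[0,0,0],"hand":1},{"xyz":[0.018,0.005,0.067],"delta_rot":[0,0,0],"hand":1},{"xyz":[0.018,0.005,0.074],"delta_rot":[0,0,0],"hand":1},{"xyz":[0.018,0.005,0.08],"delta_rot":[0,0,0],"hand":1},{"xyz":[0.018,0.005,0.08],"delta_rot":[0,0,0],"hand":1}]'
python3 -m handwheel '[{"xyz":[0,0,0.003],"delta_rot":[0,0,0],"hand":1},{"xyz":[0,0,0.006],"delta_rot":[0,0,0],"hand":1},{"xyz":[0,0,0.009],"delta_rot":[0,0,0],"hand":1},{"xyz":[0,0,0.012],"delta_rot":[0,0,0],"hand":1},{"xyz":[0,0,0.014],"delta_rot":[0,0,0],"hand":1},{"xyz":[0,0,0.015],"delta_rot":[0,0,0],"hand":1},{"xyz":[0,0,0.015],"delta_rot":[0,0,0],"hand":1},{"xyz":[0,0,0.015],"delta_rot":[0,0,0],"hand":1},{"xyz":[0,0,0.015],"delta_rot":[0,0,0],"hand":1},{"xyz":[0,0,0.015],"delta_rot":[0,0,0],"hand":1}]'
```

```text
time: 11.45
tcp_pos: [0.5343, -0.1457, 0.035]
ee_rot: [180.0, 0.0, -164.7]
force: [0.3, -0.2, 2.1]
finger_gap: -0.0001
finger_force: 0.8
time: 12.7
tcp_pos: [0.5344, -0.1459, 0.0318]
ee_rot: [-179.9, 0.0, -164.7]
force: [-4.2, 0.6, 12.8]
finger_gap: -0.0001
finger_force: 6.6
```

```bash
python3 -m handwheel '[{"xyz":[0,0,0.005],"delta_rot":[0,0,0],"hand":1},{"xyz":[0,0,0.005],"delta_rot":[0,0,0],"hand":1},{"xyz":[0,0,-0.03],"delta_rot":[0,0,0],"hand":1},{"xyz":[0,0,-0.12],"delta_rot":[0,0,0],"hand":1},{"xyz":[0.05,0,-0.25],"delta_rot":[0,0,0],"hand":1},{"xyz":[0.15,0,-0.3],"delta_rot":[0,0,0],"hand":1},{"xyz":[0.25,0,-0.3],"delta_rot":[0,0,0],"hand":1},{"xyz":[0.3,0,-0.3],"delta_rot":[0,0,0],"hand":1},{"xyz":[0.3,0,-0.3],"delta_rot":[0,0,0],"hand":1},{"xyz":[0.3,0,-0.3],"delta_rot":[0,0,0],"hand":1}]'; python3 - <<'E'
from h import *
import go
s2,i2,d=grab('top','t3')
cv2.imwrite('pics/c3.png',cv2.resize(i2[155:345,225:475,::-1],None,fx=3.2,fy=3.1579,interpolation=cv2.INTER_CUBIC))
v,u=np.mgrid[155:345:2,225:475:2]; q=np.c_[u.ravel(),v.ravel()]
W=world('top',d,q); L=(W[:,:2]-go.M)@go.A*1000; z=W[:,2]*1000
k=(abs(L[:,0])<80)&(abs(L[:,1])<90)&(np.hypot(*L.T)>65)&(z>25)&(z<50)
c=np.linalg.lstsq(np.c_[L[k],np.ones(k.sum())],z[k],rcond=None)[0]; print('tilt',c)
for sx in(-1,1):
  for sy in(-1,1):
    for a in(115,125,135,143):
      j=(abs(L[:,0]-67*sx)<9)&(abs(L[:,1]-a*sy)<4); print(sx,sy,a,np.median(z[j]).round(1))
E
```

```text
time: 13.95
tcp_pos: [0.4186, -0.1769, 0.1486]
ee_rot: [179.9, -0.0, -164.7]
force: [0.3, -0.3, -1.0]
finger_gap: 0.0004
finger_force: 0.0
tilt [1.86784740e-03 1.76688320e-03 3.78444248e+01]
-1 -1 115 24.3
-1 -1 125 24.0
-1 -1 135 24.2
-1 -1 143 24.4
-1 1 115 30.0
-1 1 125 35.9
-1 1 135 41.3
-1 1 143 44.8
1 -1 115 28.6
1 -1 125 33.5
1 -1 135 37.9
1 -1 143 40.4
1 1 115 27.1
1 1 125 31.7
1 1 135 35.2
1 1 143 39.2
```

View pics/c3.png

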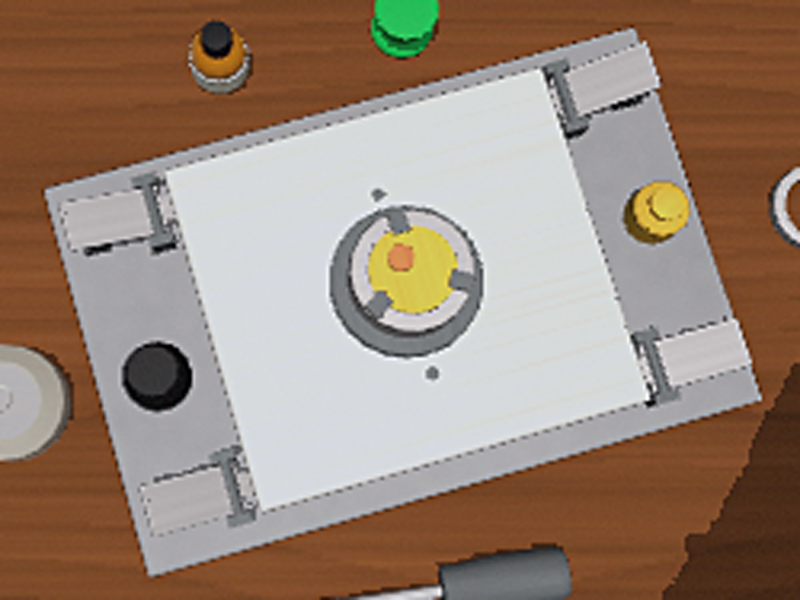

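The near-right tab, around (705,350) in the crop, is flat at 24 mm. The other three still stand, the plate is level to 0.003 rad, and the bystanders haven't moved.

```bash
python3 -c "
from plant import r
print(r.sign_off())"
```

```text
the job is handed in; nothing more can be done
None
```

The near-right corner was the one that sank; its shim is now pressed flat, the plate is level again with the other three shims standing, and the job is handed in (no verdict was shown).

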